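Book in a carton: gauge its height and scan its label

ROBOT

A 6-joint arm with a two-finger parallel gripper is mounted at the origin on the work surface. World frame = base frame: x ahead of the robot, y to its left, z up, the work surface at z = 0. Lengths are in mm, angles in rad, forces in N, time in s.
With the tool pointing down it reaches from about 325 to 875 mm from the base axis. Payload 4.4 kg.
Tool frame: the origin (TCP) lies on the centre line of the jaws, within the pads' length; the fingertips stand ahead of it and the grasp point (between the pads) lies 6 mm ahead of it (ctrl.tcp_to_tips is the z of the fingertips in the tool frame, in mm); z points along the fingers, y is the line along which they close (so a half turn about z gives the same grasp; the last joint's range is limited). The gripper opens to 85 mm and grips with 20 to 120 N. Pads are 22 mm wide; open, the fingers measure 114 mm over their backs; the gripper's body (76 mm by 85 mm) begins 54 mm behind the grasp point. The pads swing forward as they close: fully open they stand 13 mm farther back than shut.
Start: joints at [-1.315, 0.207, 1.542, -0, 1.393, -0.15], TCP at [226.972, -528.31, 256.282] pointing down, gripper open.
Joint ranges: [-2.73, 2.73], [-0.86, 2.22], [0.23, 2.46], [-1.11, 4.25], [0.08, 2.63], [-2.82, 2.82]. Speed limits (rad/s): [2.79, 2.79, 3.14, 3.14, 3.14, 3.14].

INTERFACE

Orientations are given as a 3x3 rotation matrix whose columns are the frame's x, y, z axes.
In Python, from plant import ctrl, sensors, optics gives the robot as it stands. Calls block until the motion is done:
- ctrl.move_ptp(position, orientation): joint-space move of the TCP to a pose.
- ctrl.move_l(position, rot=None, vel=150, threshold=None): straight line of the TCP; rot=None keeps the orientation; vel is the mean speed in mm/s. With threshold (N) it stops when the force on the tool has changed by that much, and returns True; else False.
- ctrl.set_joints(angles): joint-space move.
- ctrl.gripper_to(opening, force=None): finger opening in mm; force is the grip in N (None keeps the last); returns when the fingers have stopped.
- ctrl.hold(seconds).
- ctrl.solve_ik(position, orientation): joint angles nearest the present ones, or None.
- sensors.read_state(): the state.
- optics.grab_frame(name): name is "side" or "top" or "wrist"; returns (picture, depth): 420x560x3 uint8, red, green, blue; 420x560 float32, mm along the optical axis (not along the pixel's ray), 0 where there is no reading.
- optics.camera_params(name): a dict with "mtx" (3x3 intrinsics, pixels), "R" (3x3) and "t" (3): a world point X has camera coordinates R X + t; the wrist camera has in their place "T_tool_cam" (4x4, takes a point from camera to tool coordinates, whose origin is the TCP and whose axes are the flange's). Camera axes: x right, y down, z forward; pixel columns grow to the right and rows downward; lengths in mm; the calibration is good to about 2 mm. A picture is of the moment at which its call begins: read the wrist's pose just before it. camera_params takes no time and is no camera call.
A pose or a line that the arm cannot do raises ctrl.MotionError and nothing moves.
- ctrl.finish_job(): hands the job in; it is judged then, once.
The state is a dict: "t": time; "q": joint angles; "qvel": joint speeds; "tau": joint torques, N m; "eef_pos": TCP position; "eef_rot": TCP orientation; "force": force on the tool from outside, world axes, zero at the start; "wrist_torque": the same for the moment, N m; "grip_width": finger opening in mm; "grasp_force": force on a finger pad.
Only numpy, scipy, OpenCV 4.12 (cv2) and the standard library are available. Lean on these libraries where they do the work, as an engineer would, in place of code of your own. Each camera call takes 0.05 s, during which the arm holds its last target. There are 200 camera calls.

TASK

Book in the labelled carton: slide it until it stands square and flush against the gauge's fence with its middle under the gauge's foot, then press the gauge's knob down gently until the foot rests on the carton, and let it rise again. Then pick up the scanner, aim its beam at the middle of the carton's label from about 10 cm away, not slanting more than about 45 degrees, hold it steady for a good second and lay it back on its rest as it was. Leave the carton in place at the fence and do not disturb the other things.

Things in the scene. Friction and masses are not known exactly. Their poses are not given: they have to be found in the camera images.
- gauge: Parcel height gauge fixed to the table. Origin: on the table top under its foot's axis; z up, +x from the foot to fence and column. Fence: low aluminium bar, 30 mm high, 150 mm long (y), flat front face at x=+55 mm. Behind it a 22 x 30 mm column centred at x=+105 mm, 252 mm tall. No base plate: the carton slides on the table.
- gauge_foot (a joint): Travel of the gauge's foot in m: 0 = up at rest, grows downward, 0.075 at most. Sprung: about 2 N start it, 6 N hold it at 0.045; let go, it rises by itself. It meets the 80 mm carton at 0.045. Foot: rubber disc, 40 mm diameter, underside 125 mm above the table at rest, on an arm 20 mm wide that runs +x to a carriage on the column.
- knob_top (a point): Centre of the flat top of the round black knob (32 mm diameter, 18 mm tall) straight above the foot; 192 mm above the table at rest. Press it down from above. The knob has an overload spring: once the foot is stopped by the carton, it sinks a further 11 mm at about 7 N rising to 14 N, then is hard.
- foot_face (a point): Centre of the underside of the gauge's foot.
- carton: Closed cardboard carton, 110 (x) x 130 (y) x 80 (z) mm, 0.3 to 0.6 kg, too wide to grasp. Origin: centre of its underside. It starts on the table 80 to 130 mm short of its place, up to 30 mm to one side, up to 0.25 rad askew. Its +x face goes to the fence; when flush and centred its origin is at the gauge's origin.
- label: White label with black bars, 32 (x) x 50 (y) mm, on the carton's top near its -x edge, at (-34, +22, 80) mm in the carton's frame. Origin at the middle of the label, z = outward normal (up).
- scanner: Cordless bar-shaped barcode scanner: grey body 130 (x) x 34 (y) x 30 (z) mm, black head (46 mm wide, 56 mm long) bent down 0.96 rad at its +x end. 0.2 kg, centre of mass 26 mm forward (+x) of the origin. Origin: centre of the grey body's underside, 50 mm above the table at rest; the head reaches 31 mm below it. Grasp the grey body across y from above.
- scan_window: The scanner's glass window at the end of its head, at (94.7, 0, -23) mm in the scanner's frame. Its x axis is the beam: forward and 0.96 rad (55 degrees) below level when the scanner lies level. Reads at 60 to 150 mm.
- rest: The scanner's rest: block 90 (x) x 46 (y) x 50 (z) mm with flat rubber top, on a thin 110 x 90 x 6 mm plate, fixed to the table. Origin at the centre of its underside. The scanner starts level on it, about centred, same x direction, its head hanging over the +x end.
- case_a: Bystander: flat white compartment case, 100 x 150 x 32 mm. Origin at the centre of its underside.
- bottle: Bystander: white bottle, 52 mm diameter, 165 mm tall. Origin at the centre of its underside.
- mug: Bystander: white mug, 76 mm diameter, 92 mm tall, handle at its +y. Origin at the centre of its underside.
- tape: Bystander: roll of brown tape lying flat, 90 mm diameter, 50 mm high. Origin at the centre of its underside.
- remote: Bystander: black remote control lying flat, 150 x 42 x 20 mm. Origin at the centre of its underside.
- radio: Bystander: black radio, 50 x 160 x 85 mm. Origin at the centre of its underside.
Mind the look-alikes: they are no part of the job. Leave any pink look-alike of the scanner alone.

How it is judged:
By the outcome, as a careful person would: the job done as asked, in the order asked, and still so for the second after the job is handed in, with the robot touching nothing.
It also fails if it takes over 69 s, if anything falls off the work surface, if the arm or the gripper's body presses on something with over 40 N, if the wrist force passes 120 N, or if a joint passes its speed limit or range.

## Working session

There is one attempt and no reset: what is moved stays moved. The work goes in short steps, each a Python script; the robot and the scene stay as the last script left them, time stands still between calls to the robot, and variables do not carry over. Pictures are saved under pics/ and viewed, at most 10 in all, crops included, and the job is handed in when it is done.

```bash
ls; mkdir -p pics; python3 - <<'E'
from plant import ctrl,sensors,optics
import cv2,numpy as np
for n in("top","side"):
    p,d=optics.grab_frame(n); cv2.imwrite(f"pics/{n}0.png",p[...,::-1]); np.savez(f"pics/{n}0.npz",p=p,d=d)
    c=optics.camera_params(n); print(n,c["mtx"].round(1).tolist(),c["R"].round(3).tolist(),c["t"])
print(optics.camera_params("wrist")); print(ctrl.tcp_to_tips,sensors.read_state()["eef_rot"],sensors.read_state()["t"])
E
```

```text
pics
top [[401.4, 0.0, 283.4], [0.0, 401.4, 211.9], [0.0, 0.0, 1.0]] [[0.029, -1.0, 0.005], [-0.998, -0.029, -0.06], [0.06, -0.004, -0.998]] [ -11.273424    478.39392065 1286.75653634]
side [[482.9, 0.0, 277.1], [0.0, 482.9, 210.7], [0.0, 0.0, 1.0]] [[-0.993, -0.12, 0.004], [-0.092, 0.737, -0.669], [0.078, -0.665, -0.743]] [ 493.22861546  142.1595969  1359.27917498]
{'mtx': array([[291.93044867,   0.        , 276.84490284],
       [  0.        , 291.93044867, 210.50944602],
       [  0.        ,   0.        ,   1.        ]]), 'T_tool_cam': array([[ 1.14632082e-04, -9.53712052e-01, -3.00721314e-01,
         7.46411128e+01],
       [ 9.99999977e-01,  5.49878062e-05,  2.06801259e-04,
        -2.16617085e-01],
       [-1.80692848e-04, -3.00721331e-01,  9.53712036e-01,
        -1.17128021e+02],
       [ 0.00000000e+00,  0.00000000e+00,  0.00000000e+00,
         1.00000000e+00]])}
25.0 [[ 9.18781505e-01  3.94766081e-01 -5.35956369e-04]
 [ 3.94766318e-01 -9.18779271e-01  2.05066384e-03]
 [ 3.17106925e-04 -2.09568953e-03 -9.99997754e-01]] 0.1
```

View pics/top0.png

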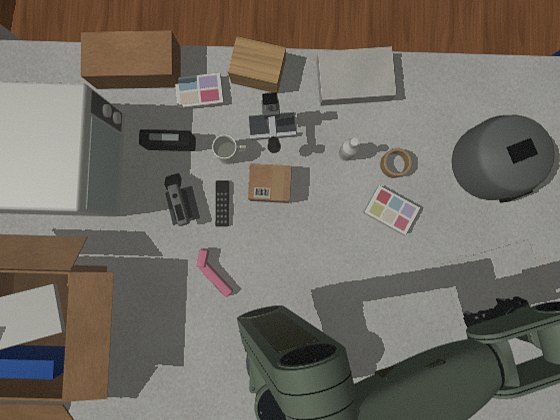

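View pics/side0.png

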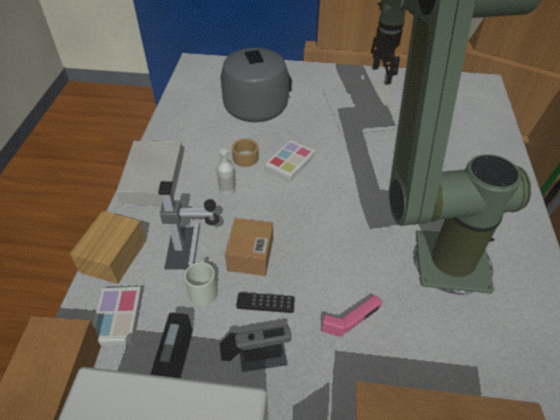

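Top view: labelled carton at (270,183) with its label at (262,192), gauge knob (274,145), fence (272,125), column (270,100). The grey scanner lies on its rest at (178,200) with its head up-image; the mug is at (224,147), remote (222,203), radio (167,140), bottle (349,149) and tape (396,163).
Side view: carton (250,246), gauge foot/knob (210,210), scanner (255,340), pink look-alike (352,315).

Scanner candidates in the top view: grey one (178,200), which I choose because it is grey, on a block and has a black head; pink one (214,272); remote (222,203); radio (167,140). Carton candidates: the labelled one (270,183), which I choose; brown boxes at (130,58) and (258,62), which have no label.

```bash
cat > h.py <<'E'
import numpy as np,cv2
from plant import ctrl,sensors,optics
def cloud(p,d,c,T=None):
    K=c["mtx"];v,u=np.mgrid[:420,:560]
    P=np.dstack([(u-K[0,2])/K[0,0]*d,(v-K[1,2])/K[1,1]*d,d])
    if T is None: return (P-c["t"])@c["R"]
    return P@T[:3,:3].T+T[:3,3]
def ray(name,uv,z):
    c=optics.camera_params(name);uv=np.atleast_2d(np.float64(uv))
    r=np.c_[uv,np.ones(len(uv))]@np.linalg.inv(c["mtx"]).T@c["R"];o=-c["R"].T@c["t"]
    return o+r*((z-o[2])/r[:,2:])
def wcloud():
    s=sensors.read_state();p,d=optics.grab_frame("wrist");c=optics.camera_params("wrist")
    T=np.eye(4);T[:3,:3]=s["eef_rot"];T[:3,3]=s["eef_pos"]
    return p,d,cloud(p,d,c,T@c["T_tool_cam"])
def rect(pts):
    (c,s,a)=cv2.minAreaRect(pts[:,:2].astype(np.float32)); return np.round(c,1),np.round(s,1),round(a,1)
E
python3 - <<'E'
from h import *
ims={}
for n in("top","side"):
    f=np.load(f"pics/{n}0.npz");p,d=f["p"],f["d"];W=cloud(p,d,optics.camera_params(n));hsv=cv2.cvtColor(p,cv2.COLOR_RGB2HSV)
    X,Y,Z=W[...,0],W[...,1],W[...,2];ims[n]=p
    if n=="top":
        def roi(u0,u1,v0,v1):
            m=np.zeros(d.shape,bool);m[v0:v1,u0:u1]=1;return m&(d>0)
        R=dict(cart=roi(240,305,158,210),gauge=roi(240,305,85,157),scan=roi(155,200,165,230))
        table=roi(300,340,210,250);print("table z",np.median(Z[table]))
    else:
        def roi(u0,u1,v0,v1):
            m=np.zeros(d.shape,bool);m[v0:v1,u0:u1]=1;return m&(d>0)
        R=dict(cart=roi(222,278,212,278),gauge=roi(155,224,175,272),scan=roi(215,298,315,372))
        table=roi(320,360,200,260);print("table z",np.median(Z[table]))
    for k,zs in(("cart",[(68,92)]),("gauge",[(20,40),(180,204),(240,262)]),("scan",[(40,60),(70,90)])):
        for a,b in zs:
            m=(R[k]&(Z>a)&(Z<b)).astype(np.uint8)
            nn,l,st,_=cv2.connectedComponentsWithStats(m)
            if nn<2: continue
            i=1+np.argmax(st[1:,4]);q=W[l==i]; print(n,k,(a,b),len(q),"z",np.median(q[:,2]).round(1),rect(q),"mean",q.mean(0).round(1))
f=ims["top"];a=cv2.resize(f[85:235,150:310],None,fx=3.75,fy=3.75,interpolation=cv2.INTER_CUBIC)
cv2.imwrite("pics/crop.png",a[...,::-1])
E
```

```text
table z -0.28931254075231916
top cart (68, 92) 1490 z 79.6 (array([567.4,  48.9]), array([130. , 111.5]), 88.5) mean [566.7  48.7  79.7]
top gauge (20, 40) 87 z 28.0 (array([724.1,  87.2]), array([12.9, 62.7]), 8.0) mean [723.4  87.1  27.9]
top gauge (180, 204) 101 z 191.0 (array([668.2,  38.2]), array([29.5, 29.8]), 83.3) mean [667.7  37.6 190.8]
top gauge (240, 262) 169 z 250.9 (array([772.9,  49.7]), array([30.7, 39.1]), 8.8) mean [771.4  49.1 250.7]
top scan (40, 60) 73 z 49.0 (array([499.7, 314.6]), array([88.8,  7.2]), 17.2) mean [501.7 314.9  49.2]
top scan (70, 90) 543 z 78.7 (array([498.6, 330. ]), array([146.6,  45.3]), 20.8) mean [498.8 332.3  78.5]
table z 0.542518157794837
side cart (68, 92) 1637 z 80.7 (array([567. ,  48.5]), array([134.2, 111.2]), 87.9) mean [566.   54.3  80.3]
side gauge (20, 40) 208 z 29.9 (array([728.2,  45. ]), array([ 13. , 150.8]), 6.5) mean [727.4  48.5  29.5]
side gauge (180, 204) 121 z 191.4 (array([668.1,  37.4]), array([29.7, 32.6]), 51.0) mean [667.2  40.4 190.2]
side gauge (240, 262) 173 z 251.7 (array([771.5,  49.6]), array([30. , 41.6]), 4.7) mean [770.8  52.7 251. ]
side scan (40, 60) 277 z 50.0 (array([487.9, 350. ]), array([92.1, 14.4]), 16.2) mean [487.9 350.6  49.9]
side scan (70, 90) 948 z 79.5 (array([499. , 330.8]), array([147.9,  46.7]), 20.9) mean [499.8 336.5  79. ]
```

View pics/crop.png

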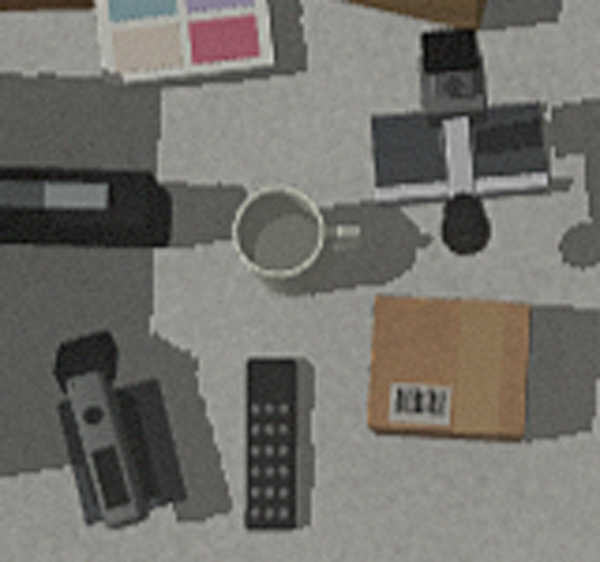

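The crop confirms the choices: grey scanner with black head on its block at crop (100,440), carton with label at crop (420,400), gauge knob at (465,225). The two views agree to within about 1 mm, which puts the gauge origin at about (668, 37.6) with yaw 0.114. First comes the sideways push.

```bash
cat >> h.py <<'E'
G=np.array([668.,37.6,0]);YAW=.1143
RG=np.array([[np.cos(YAW),-np.sin(YAW),0],[np.sin(YAW),np.cos(YAW),0],[0,0,1.]])
g2w=lambda *a:G+RG@np.array(a,float)
w2g=lambda p:RG.T@(np.asarray(p)-G)
def tool(x,z):  # tool axes given in the gauge frame
    x,z=(np.array(a,float)/np.linalg.norm(a) for a in(x,z)); return RG@np.c_[x,np.cross(z,x),z]
SIDE=tool([0,1,0],[0,0,-1]); BACK=tool([-np.cos(.35),0,-np.sin(.35)],[np.sin(.35),0,-np.cos(.35)]); DOWN=tool([-1,0,0],[0,0,-1])
def st(): s=sensors.read_state(); print("t",s["t"],"g",w2g(s["eef_pos"]).round(1),"F",np.round(s["force"],1),"w",s["grip_width"])
def carton():
    p,d=optics.grab_frame("top");W=cloud(p,d,optics.camera_params("top"))
    L=(W-G)@RG
    m=((d>0)&(abs(W[...,2]-80)<8)&(L[...,0]>-175)&(L[...,0]<60)&(abs(L[...,1]-10)<95)
       &(cv2.cvtColor(p,cv2.COLOR_RGB2HSV)[...,1]>60)).astype(np.uint8)
    n,l,s,_=cv2.connectedComponentsWithStats(m);q=L[l==1+np.argmax(s[1:,4])]
    print("carton in gauge frame",rect(q),len(q)); return p
E
python3 - <<'E'
from h import *
s=[ctrl.solve_ik(g2w(-100,122,z),SIDE) for z in(220,52)];print([None if a is None else a.round(2) for a in s])
s=[ctrl.solve_ik(g2w(x,0,60),BACK) for x in(-210,-74)];print([None if a is None else a.round(2) for a in s])
ctrl.gripper_to(60)
ctrl.move_ptp(g2w(-100,122,220),SIDE);st()
ctrl.move_l(g2w(-100,122,52),vel=200);st()
print(ctrl.move_l(g2w(-100,80,52),vel=60,threshold=10));st()
carton()
E
```

```text
[array([ 0.11,  0.24,  1.58, -0.  ,  1.32, -0.01]), array([ 0.11,  0.45,  1.69, -0.  ,  1.  , -0.01])]
[array([-0.24,  0.09,  2.21,  0.24,  0.52, -2.11]), array([-0.14,  0.33,  1.89,  0.16,  0.58, -1.94])]
t 3.1333 g [-99.8 121.1 220.1] F [ 0.7  0.5 -0.8] w 60.331222734834824
t 4.125 g [-98.8 121.9  53.2] F [0.2 0.7 0.9] w 60.227838173654014
False
t 4.975 g [-99.6  79.4  52.2] F [-0.8  0.1 -0.3] w 59.5359621459058
carton in gauge frame (array([-98.3, -13.7]), array([100.4, 109.8]), 89.0) 928
```

```bash
python3 - <<'E'
from h import *
ctrl.move_l(g2w(-100,125,52),vel=200);ctrl.move_l(g2w(-100,125,180),vel=250)
carton()
ctrl.gripper_to(85)
ctrl.move_ptp(g2w(-215,0,180),BACK)
ctrl.move_l(g2w(-215,0,62),vel=200)
carton();st()
print(ctrl.move_l(g2w(-95,0,62),vel=80,threshold=12));st();carton()
E
```

```text
carton in gauge frame (array([-97.6,   1.5]), array([129. , 110.7]), 90.0) 1276
carton in gauge frame (array([-98.7,   1.3]), array([109.1, 129.2]), 0.2) 1275
t 9.025 g [-213.6   -0.4   63.2] F [ 0.5 -0.2 -0. ] w 84.8869008958561
False
t 10.675 g [-95.7   0.5  61.1] F [-5.8 -0.5  4.4] w 85.06910247611877
carton in gauge frame (array([-28.4,   2. ]), array([129.2, 109. ]), 89.9) 1150
```

```bash
python3 - <<'E'
from h import *
print(ctrl.move_l(g2w(-58,0,62),vel=35,threshold=12));st()
ctrl.hold(.2);st();carton()
ctrl.move_l(g2w(-120,0,62),vel=200)
p=carton();st()
pw,d=optics.grab_frame("wrist");ps,_=optics.grab_frame("side")
a=np.hstack([cv2.resize(p[85:235,210:350],(560,600)),])
b=cv2.resize(ps[150:300,140:300],(640,600))
cv2.imwrite("pics/a1.png",cv2.resize(np.hstack([a,b]),(800,400))[...,::-1])
E
```

```text
True
t 11.5417 g [-67.5   0.7  60. ] F [-1.   0.2 -0.9] w 84.92088706724036
t 11.7417 g [-68.2   0.8  59.7] F [-0.3  0.8  0.2] w 85.01998907940892
carton in gauge frame (array([0.6, 2. ]), array([110.9, 129.3]), 0.5) 1076
carton in gauge frame (array([0.6, 2.2]), array([112.2, 128.9]), 0.2) 1081
t 12.25 g [-119.1   -0.3   62.6] F [-0.5 -0.2 -0.2] w 84.85374977173385
```

View pics/a1.png

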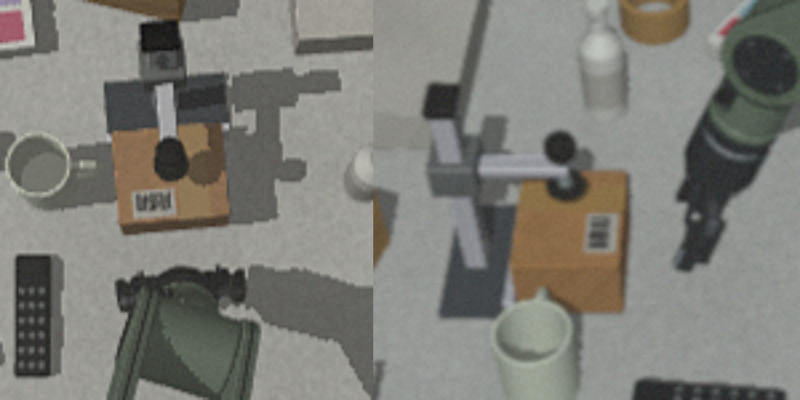

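Carton is flush at the fence: label at (155,203) left panel, fence edge at (165,125), gripper clear. The offset is about 0.6 mm in x, 2 mm in y and 0.2° in yaw. Next I cross-check from the side view and press the knob.

```bash
python3 - <<'E'
from h import *
p,d=optics.grab_frame("side");L=(cloud(p,d,optics.camera_params("side"))-G)@RG
m=((d>0)&(abs(L[...,2]-80)<7)&(abs(L[...,0])<75)&(abs(L[...,1])<90)&(cv2.cvtColor(p,cv2.COLOR_RGB2HSV)[...,1]>60)).astype(np.uint8)
n,l,s,_=cv2.connectedComponentsWithStats(m);q=L[l==1+np.argmax(s[1:,4])];print("side",rect(q),len(q))
ctrl.move_l(g2w(-150,0,240),vel=300)
ctrl.gripper_to(0)
ctrl.move_ptp(g2w(-30,0,262),DOWN)
ctrl.move_l(g2w(0,0,262),vel=150); ctrl.move_l(g2w(0,0,225),vel=100); st()
print(ctrl.move_l(g2w(0,0,178),vel=35,threshold=9)); st()
E
```

```text
side (array([0.7, 2.5]), array([134.3, 111.6]), 90.0) 1163
t 15.3833 g [ -0.6   0.  224.6] F [-0.5  0.6  0.5] w 0.2877822735706394
False
t 16.875 g [ 4.000e-01 -1.000e-01  1.783e+02] F [-0.1  0.1  5.4] w -0.19146168666993
```

```bash
python3 - <<'E'
from h import *
for z in(174,171,168.5):
    ctrl.move_l(g2w(0,0,z),vel=15); ctrl.hold(.15); st()
E
```

```text
t 17.4417 g [ 4.000e-01 -1.000e-01  1.744e+02] F [-0.1  0.6  4.9] w -0.21282596135428852
t 17.9417 g [ 5.00e-01 -1.00e-01  1.72e+02] F [-1.8  0.4  7.7] w 0.07674713514008397
t 18.4083 g [ 5.000e-01 -1.000e-01  1.698e+02] F [-0.9 -0.4  9. ] w 0.4612629200456716
```

```bash
python3 - <<'E'
from h import *
ctrl.hold(.3); ctrl.move_l(g2w(0,0,225),vel=60); ctrl.move_l(g2w(0,0,265),vel=150); st()
ctrl.move_l(g2w(-60,0,275),vel=200)
p=carton()
W=cloud(p:=p,optics.grab_frame("top")[1],optics.camera_params("top"))
a=np.deg2rad(17);X=np.array([np.cos(a),np.sin(a),0]);R=np.c_[-X,np.cross([0,0,-1],-X),[0,0,-1]]
ctrl.gripper_to(85)
ctrl.move_ptp([497,333,270],R);ctrl.hold(.2);st();print(sensors.read_state()["q"].round(2))
p,d,W=wcloud();np.savez("pics/w1.npz",p=p,d=d,W=W);cv2.imwrite("pics/w1.png",p[...,::-1])
E
```

```text
t 20.2167 g [ 2.000e-01 -1.000e-01  2.654e+02] F [-0.  -0.1 -1. ] w -0.15309161778542396
carton in gauge frame (array([-42.2,  11.3]), array([110. ,  26.2]), 88.5) 157
t 22.975 g [-135.5  311.7  270. ] F [0.7 0.5 0.2] w 85.09945049090797
[ 0.44  0.25  1.47 -0.    1.43 -1.42]
```

View pics/w1.png

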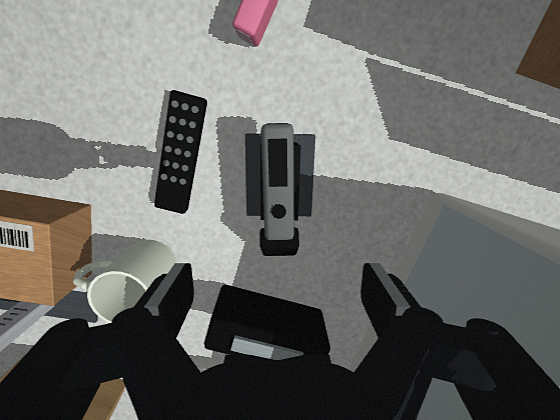

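The wrist view shows the scanner level on its rest: body centre about (278,175), head at (280,243), rest block either side. The pink look-alike is at (255,20), well away. Next I fit the body.

```bash
python3 - <<'E'
from h import *
f=np.load("pics/w1.npz");p,d,W=f["p"],f["d"],f["W"]
roi=np.zeros(d.shape,bool);roi[110:265,235:325]=1
V=p.max(2);Z=W[...,2]
def fit(m,name):
    n,l,s,_=cv2.connectedComponentsWithStats(cv2.morphologyEx(m.astype(np.uint8),cv2.MORPH_OPEN,np.ones((2,2))));k=1+np.argmax(s[1:,4]);q=W[l==k];print(name,s[k],rect(q),"z",np.percentile(q[:,2],[5,50,95]).round(1))
fit(roi&(Z>66)&(Z<90),"body+head")
b=roi.copy();b[224:]=0;fit(b&(Z>74)&(Z<90),"body")
h=roi.copy();h[:229]=0;fit(h&(Z>40),"head")
q=W[roi&(Z>44)&(Z<56)];print("rest",rect(q),np.median(q[:,2]),len(q))
q=W[roi&(Z>2)&(Z<12)];print("plate",len(q))
E
```

```text
body+head [ 261  124   39  129 4115] (array([509.8, 337.4]), array([184.8,  49.2]), 21.1) z [69.8 79.2 81.2]
body [ 262  124   33  101 3064] (array([476.9, 328.1]), array([116.5,  36.5]), 17.0) z [75.9 79.5 81.4]
head [261 230  39  27 985] (array([512.7, 339.7]), array([191.9,  49.9]), 19.8) z [39.1 76.3 79.9]
rest (array([514.9, 339.5]), array([138.7,  45.6]), 16.0) 49.55078524791526 667
plate 2410
```

```bash
python3 - <<'E'
from h import *
a=np.deg2rad(16.7);X=np.array([np.cos(a),np.sin(a)]);N=np.array([-X[1],X[0]]);O=np.array([493,334.])
f=np.load("pics/w1.npz");src={"wrist":(f["p"],f["W"])}
for n in("top","side"):
    g=np.load(f"pics/{n}0.npz");src[n]=(g["p"],cloud(g["p"],g["d"],optics.camera_params(n)))
for n,(p,W) in src.items():
    x=(W[...,:2]-O)@X;y=(W[...,:2]-O)@N;Z=W[...,2];V=p.max(2)
    m=(abs(Z-80)<3.5)&(abs(x)<130)&(abs(y)<40)
    print(n,"top z",np.median(Z[m]).round(1),"y by x:",end=" ")
    for k in range(-90,110,20):
        q=m&(abs(x-k)<10); 
        if q.sum()>8: print(k,q.sum(),np.percentile(y[q],[2,98]).round(0),np.median(V[q]),end="; ")
    c=m&(abs(y)<10);h=np.histogram(x[c],np.arange(-100,120,5))[0];print("\n  x hist from -100:",h)
    r=(abs(Z-50)<3)&(abs(x)<70)&(abs(y)<40)
    print("  rest x",np.percentile(x[r],[2,98]).round(1),"y",np.percentile(y[r],[1,99]).round(1),"z",np.median(Z[r]).round(1))
E
```

```text
wrist top z 79.5 y by x: -70 273 [-19.  11.] 109.0; -50 603 [-19.  11.] 60.0; -30 567 [-18.  11.] 27.0; -10 533 [-18.  12.] 68.0; 10 508 [-18.  12.] 110.0; 30 464 [-17.  13.] 107.0; 50 374 [-17.  14.] 108.0; 70 204 [-22.  19.] 21.0; 
  x hist from -100: [  0   0   0   0   0   0  83 103 114 100  88  94  93  95  94  86  86  94
  75  93  79  91  80  88  80  73  69  71  68  73  62  29  42  54   0   0
   0   0   0   0   0   0   0]
  rest x [-45.4  41. ] y [-24.  22.] z 49.5
top top z 79.7 y by x: -70 18 [-19.   8.] 92.5; -50 60 [-20.  10.] 63.5; -30 56 [-18.  12.] 47.0; -10 54 [-19.  12.] 61.5; 10 56 [-16.  13.] 96.0; 30 49 [-18.  13.] 84.0; 50 56 [-17.  13.] 93.0; 70 24 [-22.  19.] 37.5; 
  x hist from -100: [ 0  0  0  0  0  0  4  8  9 11 10  7 10 10  7 10 10  7  7  8  9  8 10  9
  8 10  6 10 10 11  8  7  3  8  3  0  0  0  0  0  0  0  0]
  rest x [-43.3  42.4] y [-23.7  22.8] z 49.4
side top z 80.0 y by x: -70 39 [-18.  10.] 89.0; -50 99 [-19.  13.] 80.0; -30 96 [-18.  12.] 55.5; -10 100 [-18.  14.] 68.5; 10 107 [-17.  14.] 89.0; 30 102 [-17.  14.] 83.5; 50 99 [-16.  16.] 88.0; 70 69 [-22.  20.] 41.0; 
  x hist from -100: [ 0  0  0  0  0  0 10 15 16 12 15 13 15 15 17 14 13 16 17 18 17 18 15 15
 14 13 18 17 15 13 16 15 11 13  5  0  0  0  0  0  0  0  0]
  rest x [-42.6  57.4] y [10.1 23.1] z 49.9
```

Scanner origin comes out near (489, 330), yaw about 0.312, top at 79.6 mm and rest top at 49.6 mm, the same in all three views. Now I grasp and lift it.

```bash
cat >> h.py <<'E'
def Rz(a): return np.array([[np.cos(a),-np.sin(a),0],[np.sin(a),np.cos(a),0],[0,0,1.]])
SY=.312; SO=np.array([489.1,329.7,49.7]); SR=Rz(SY)
TR=np.c_[[-1.,0,0],[0,1.,0],[0,0,-1.]]   # tool axes in the scanner frame
GT=np.array([22,0,80-49.7])              # TCP in the scanner frame
GP=SO+SR@GT
E
python3 - <<'E'
from h import *
p,d=optics.grab_frame("top");L=(cloud(p,d,optics.camera_params("top"))-G)@RG
hsv=cv2.cvtColor(p,cv2.COLOR_RGB2HSV)
m=(d>0)&(abs(L[...,2]-80)<7)&(abs(L[...,0]+34)<24)&(abs(L[...,1]-24)<38)&(hsv[...,1]<60)
print("label",rect(L[m]),m.sum());carton()
print(GP.round(1),np.linalg.det(TR))
ctrl.move_ptp(GP+[0,0,70],SR@TR);ctrl.hold(.1)
print(ctrl.move_l(GP,vel=80,threshold=15));ctrl.hold(.2);st();print(sensors.read_state()["eef_pos"].round(1))
ctrl.gripper_to(20,40);ctrl.hold(.2);st();print(sensors.read_state()["grasp_force"],sensors.read_state()["eef_pos"].round(1))
ctrl.move_l(GP+[0,0,8],vel=30);ctrl.move_l(GP+[0,0,130],vel=150);ctrl.hold(.2);st()
p,d=optics.grab_frame("side");cv2.imwrite("pics/lift.png",cv2.resize(p[180:400,140:420],None,fx=2.5,fy=2.5)[...,::-1])
E
```

```text
label (array([-34.1,  24.6]), array([49.8, 32.3]), 86.5) 164
carton in gauge frame (array([1. , 1.9]), array([129.5, 111.1]), 90.0) 1082
[510.  336.5  80. ] 1.0
False
t 25.0 g [-122.3  315.1   80.8] F [ 0.2 -0.2 -0.3] w 84.49127700343112
[510.6 336.7  80.8]
t 25.725 g [-122.6  315.1   80.3] F [0.5 0.4 1.4] w 33.118744536453654
41.81492865085602 [510.3 336.6  80.3]
t 27.3083 g [-123.6  314.6  208.5] F [-0.1 -0.6 -2.1] w 33.27449175609498
```

View pics/lift.png

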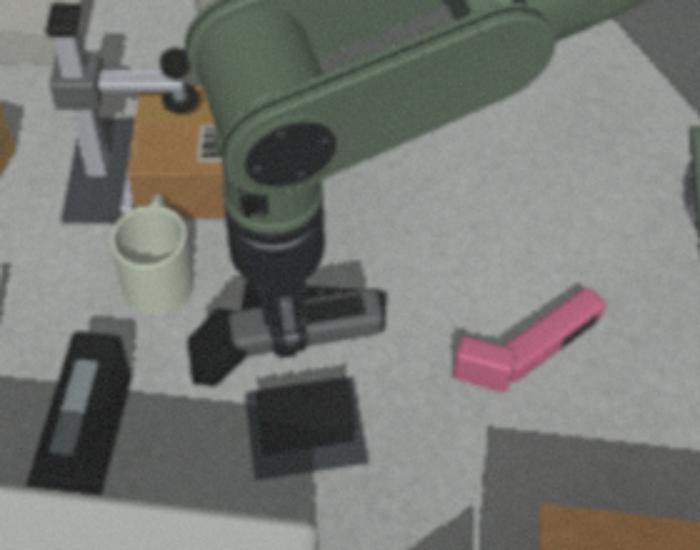

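The scanner is held level at crop (300,320), the rest at (310,425) is empty, and the pink decoy is untouched. Next is the scan pose.

```bash
python3 - <<'E'
from h import *
lab=g2w(-34,23.8,80);Rs=RG;b=Rs@np.array([np.cos(.96),0,-np.sin(.96)])
S=lab-100*b-Rs@np.array([94.7,0,-23.]);P=S+Rs@GT;print(P.round(1))
ctrl.move_ptp(P-Rs@[40,0,-15],Rs@TR);ctrl.move_l(P,vel=80);ctrl.hold(.3);st();s=sensors.read_state();print((s["eef_pos"]-P).round(1),np.abs(s["eef_rot"]-Rs@TR).max().round(4))
p,d=optics.grab_frame("side");W=cloud(p,d,optics.camera_params("side"))
L=(W-S)@Rs
for k in(-50,-35,55):   # measured top edge height of the held grey body along its length
    m=(abs(L[...,0]-k)<6)&(abs(L[...,1])<9)&(abs(L[...,2]-30)<12);print(k,m.sum(),np.median(L[m],0).round(1) if m.any() else "")
t,_=optics.grab_frame("top")
a=cv2.resize(p[170:290,150:310],(480,360));c=cv2.resize(t[90:240,190:330],(320,360))
cv2.imwrite("pics/scan.png",np.hstack([a,c])[...,::-1])
E
```

```text
[502.3  42.5 215.2]
t 29.5 g [-164.2   23.8  215.5] F [-0.5  0.3 -1.9] w 33.24539485774269
[-0.2 -0.1  0.3] 0.0004
-50 25 [-50.2  -0.5  31.5]
-35 23 [-35.2  -1.4  30.9]
55 24 [55.1  0.1 31. ]
```

View pics/scan.png

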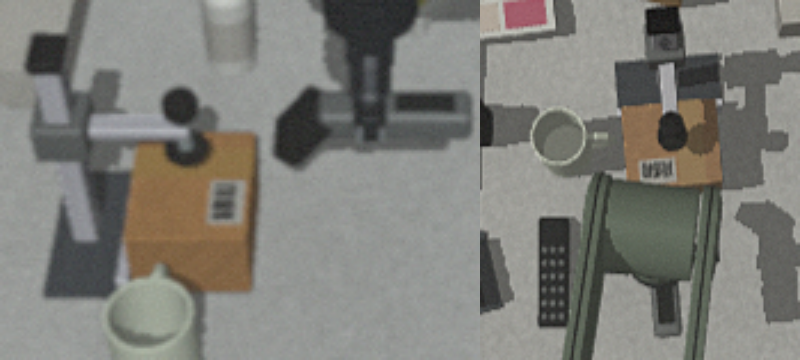

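The scanner is level (body top 31 mm along its length, within 0.5°) and its head points at the label at (228,202) left panel and (657,170) right panel, with nothing in between. I hold it there, then return it.

```bash
python3 - <<'E'
from h import *
ctrl.hold(1.8);st()
s=sensors.read_state()["eef_pos"]
ctrl.move_l(s+RG@np.array([-40,0,20.]),vel=100)
ctrl.move_ptp(GP+[0,0,130],SR@TR);ctrl.move_l(GP+[0,0,12],vel=150);ctrl.hold(.2)
print(ctrl.move_l(GP+[0,0,-.5],vel=20,threshold=4));ctrl.hold(.2);st();print(sensors.read_state()["eef_pos"].round(1))
ctrl.gripper_to(60);ctrl.hold(.2);ctrl.gripper_to(85);st()
ctrl.move_l(GP+[0,0,70],vel=80);ctrl.move_ptp([497,333,270],SR@TR);ctrl.hold(.2)
p,d,W=wcloud()
a=.312;X=np.array([np.cos(a),np.sin(a)]);N=np.array([-X[1],X[0]])
x=(W[...,:2]-SO[:2])@X;y=(W[...,:2]-SO[:2])@N;Z=W[...,2]
m=(abs(Z-80)<3.5)&(abs(y)<30)&(abs(x)<110);print("z",np.median(Z[m]))
for k in(-50,-20,10,50): q=m&(abs(x-k)<8);print(k,np.percentile(y[q],[2,98]).round(1),np.median(Z[q]).round(1))
print("x",np.percentile(x[m&(abs(y)<8)],[.5,99.5]).round(1));carton();st()
t,_=optics.grab_frame("top");cv2.imwrite("pics/end.png",cv2.resize(np.hstack([cv2.resize(t[80:260,140:420],(560,360)),p[60:420:1,150:400]]),(800,356))[...,::-1])
E
```

```text
t 31.4 g [-164.1   23.8  215.2] F [ 0.6 -0.4 -1.2] w 33.10271423152058
True
t 35.0583 g [-123.1  314.9   80.2] F [0.6 0.  5.5] w 33.04033689814585
[509.8 336.4  80.2]
t 36.0083 g [-124.4  314.4   78.9] F [-0.4  0.2  0.5] w 85.07872428037574
z 79.4868679649914
-50 [-15.8  14.8] 79.6
-20 [-15.4  14.2] 79.8
10 [-15.8  14.6] 79.4
50 [-15.3  14.1] 79.4
x [-64.4  72.4]
carton in gauge frame (array([0.7, 2.2]), array([111.3, 129. ]), 0.1) 1084
t 37.9 g [-136.9  312.7  268. ] F [-0.5  0.4 -1.1] w 84.96768456869331
```

View pics/end.png

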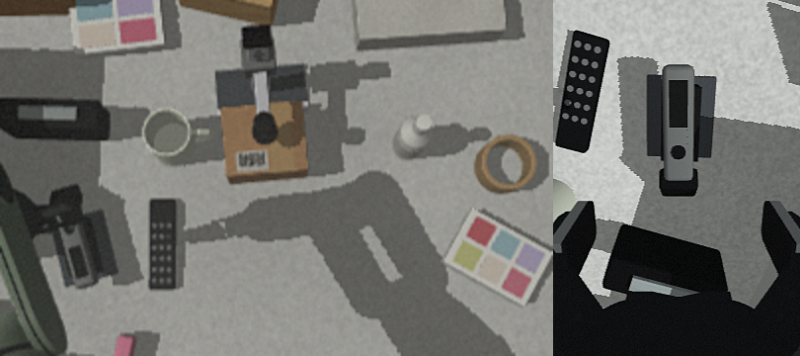

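The scanner is level on its rest at its old pose (right panel (680,130)), the carton is flush under the raised foot (left panel (263,130)), and the bystanders have not moved. I'm handing the job in.

```bash
python3 -c "
from plant import ctrl
print(ctrl.finish_job())"
```

```text
the job is handed in; nothing more can be done
None
```

I handed the job in after about 38 s of robot time: the carton is flush at the fence (about 2 mm off centre sideways), the gauge was pressed to 9 N and released, the scanner was aimed at the label for about 2 s, and it is back on its rest; no verdict came back and no beam spot was visible, so the aim comes from calculated positions.

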